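Clear the pottery table

ROBOT

A 6-joint arm with a two-finger parallel gripper is mounted at the origin on the work surface. World frame = base frame: x ahead of the robot, y to its left, z up, the work surface at z = 0. Lengths are in mm, angles in rad, forces in N, time in s.
With the tool pointing down it reaches from about 325 to 875 mm from the base axis. Payload 4.4 kg.
Tool frame: the origin (TCP) lies on the centre line of the jaws, within the pads' length; the fingertips stand ahead of it and the grasp point (between the pads) lies 6 mm ahead of it (ctrl.tcp_to_tips is the z of the fingertips in the tool frame, in mm); z points along the fingers, y is the direction in which the jaws open and shut (so a half turn about z gives the same grasp; the last joint's range is limited). The gripper opens to 85 mm and grips with 20 to 120 N. Pads are 22 mm wide; open, the fingers measure 114 mm over their backs; the gripper's body (76 mm by 85 mm) begins 54 mm behind the grasp point. The pads swing forward as they close: fully open they stand 13 mm farther back than shut.
Start: joints at [1.103, 0.207, 1.542, -0, 1.393, -0.15], TCP at [179.684, 546.206, 256.282] pointing down, gripper open.
Joint ranges: [-2.73, 2.73], [-0.86, 2.22], [0.23, 2.46], [-1.11, 4.25], [0.08, 2.63], [-2.82, 2.82]. Speed limits (rad/s): [2.79, 2.79, 3.14, 3.14, 3.14, 3.14].

INTERFACE

Orientations are given as a 3x3 rotation matrix whose columns are the frame's x, y, z axes.
In Python, from plant import ctrl, sensors, optics gives the robot as it stands. Calls block until the motion is done:
- ctrl.move_ptp(position, orientation): joint-space move of the TCP to a pose.
- ctrl.move_l(position, rot=None, vel=150, threshold=None): straight line of the TCP; rot=None keeps the orientation; vel is the mean speed in mm/s. With threshold (N) it stops when the force on the tool has changed by that much, and returns True; else False.
- ctrl.set_joints(angles): joint-space move.
- ctrl.gripper_to(opening, force=None): finger opening in mm; force is the grip in N (None keeps the last); returns when the fingers have stopped.
- ctrl.hold(seconds).
- ctrl.solve_ik(position, orientation): joint angles nearest the present ones, or None.
- sensors.read_state(): the state.
- optics.grab_frame(name): name is "scene" or "top"; returns (picture, depth): 480x640x3 uint8, red, green, blue; 480x640 float32, mm along the optical axis (not along the pixel's ray), 0 where there is no reading.
- optics.camera_params(name): a dict with "mtx" (3x3 intrinsics, pixels), "R" (3x3) and "t" (3): a world point X has camera coordinates R X + t. Camera axes: x right, y down, z forward; pixel columns grow to the right and rows downward; lengths in mm; the calibration is good to about 2 mm. A picture is of the moment at which its call begins. camera_params takes no time and is no camera call.
A pose or a line that the arm cannot do raises ctrl.MotionError and nothing moves.
- ctrl.finish_job(): hands the job in, once; it reports no verdict.
The state is a dict: "t": time; "q": joint angles; "qvel": joint speeds; "tau": joint torques, N m; "eef_pos": TCP position; "eef_rot": TCP orientation; "force": force on the tool from outside, world axes, zero at the start; "wrist_torque": the same for the moment, N m; "grip_width": finger opening in mm.
Only numpy, scipy, OpenCV 4.12 (cv2) and the standard library are available. Lean on these libraries where they do the work, as an engineer would, in place of code of your own. Each camera call takes 0.05 s, during which the arm holds its last target.

TASK

Tidy the pottery table: lay the two wooden modelling tools flat, side by side and lengthwise in the dark wooden tray, stand the two cream fired pots (the bowl and the egg cup) upright and wholly on the cork board, and stand the steel ring cutter flat in the green tub. Set the pots down, do not drop them. Leave the terracotta-red bowl and the blue glaze pot where they are.

Things in the scene. Friction and masses are not known exactly. Their poses are not given: they have to be found in the camera images.
- knife: loose pale wooden modelling knife, 130 mm long, lying flat on the table. Origin: on its underside, at mid-length. Own x runs along its length towards the blade, z up. Handle 15 mm wide and 10 mm high from x = -65 to +20 mm; thin blade (18 mm wide, 6 mm high, then a narrower tip) from x = +20 to +65 mm. About 25 g. Best gripped across the handle at the origin.
- comb: loose reddish-brown wooden modelling comb, 130 mm long, lying flat on the table. Origin: on its underside, at mid-length. Own x runs along its length towards the toothed end, z up. Handle 15 mm wide and 10 mm high from x = -65 to +20 mm; toothed head 27 mm wide, 7 mm high from x = +20 to +65 mm. About 28 g. Best gripped across the handle at the origin.
- bowl: loose cream fired-clay bowl with straight walls and a row of beads round its foot, 52 mm outer diameter (about 55 mm over the beads, which are only decoration), 30 mm high, wall 4 mm, open at the top. Origin: centre of its underside, z up. About 60 g. Can be gripped across its outside.
- egg_cup: loose cream fired-clay egg cup, 46 mm high: foot 38 mm in diameter, narrow stem 22 mm in diameter, and from 20 to 46 mm up a straight-walled cup of 43 mm outer diameter (wall 3.5 mm). Origin: centre of its underside, z up. About 55 g. Can be gripped across the outside of the cup.
- cutter: loose steel ring cutter, a plain open tube standing on end: 42 mm outer diameter, wall 2.5 mm, 28 mm high. Origin: centre of its lower rim, z up. About 35 g. Can be gripped across its outside.
- tool_tray: dark wooden open tray for the wooden tools, fixed to the table. Outer size 125 mm (own x) by 180 mm (own y, its length) by 18 mm high; walls and floor 4 mm thick, so the inner floor is 117 by 172 mm and lies 4 mm up. Origin: centre of its underside, z up. The tools lie along its y, side by side across its x.
- cork_board: brown cork board for fired pots, fixed to the table: 90 mm (own x) by 160 mm (own y, its length), 12 mm thick, flat top. Origin: centre of its underside, z up. Has room for the two pots side by side along its y.
- tub: green plastic open tub for cutters, fixed to the table. Outer size 120 by 120 mm, 30 mm high, walls and floor 3 mm thick. Origin: centre of its underside, z up.
- red_bowl: terracotta-red bowl standing among the things, to be left alone: 60 mm across the rim, 26 mm high. Origin: centre of its underside, z up. Loose.
- glaze_pot: blue round glaze pot with a blue cap, standing among the things, to be left alone: 42 mm in diameter, 44 mm high. Origin: centre of its underside, z up. Loose.
There are look-alikes about, which are no part of the job. Several things have the shape of the knife; the one meant has the colours described above. What is shaped like the bowl but purple is not meant.

How it is judged:
By the outcome, as a careful person would: the job done as asked, in the order asked, and still so for the second after the job is handed in, with the robot touching nothing.
It also fails if it takes over 128 s, if anything falls off the work surface, if the arm or the gripper's body presses on something with over 40 N, if the wrist force passes 120 N, or if a joint passes its speed limit or range.

## Working session

There is one attempt and no reset: what is moved stays moved. The work goes in short steps, each a Python script; the robot and the scene stay as the last script left them, time stands still between calls to the robot, and variables do not carry over. Pictures are saved under pics/ and viewed, and the job is handed in when it is done.

```bash
ls; mkdir -p pics; python3 - <<'E'
from plant import ctrl,sensors,optics
import cv2,numpy as np
for n in("top","scene"):
    p,d=optics.grab_frame(n); cv2.imwrite(f"pics/{n}0.png",p[:,:,::-1]); np.savez(f"{n}0.npz",p=p,d=d)
    c=optics.camera_params(n); print(n,c)
s=sensors.read_state();print(s['t'],s['grip_width'],s['eef_rot'],ctrl.tcp_to_tips)
E
```

```text
pics
top {'mtx': array([[597.40304006,   0.        , 326.19245076],
       [  0.        , 597.40304006, 244.45901502],
       [  0.        ,   0.        ,   1.        ]]), 'R': array([[-0.0066584 , -0.99995249, -0.0071194 ],
       [-0.98602382,  0.00775055, -0.166424  ],
       [ 0.16647127,  0.00591178, -0.98602858]]), 't': array([  19.91960891,  478.43020555, 1101.85205745])}
scene {'mtx': array([[519.36521205,   0.        , 309.88883561],
       [  0.        , 519.36521205, 243.19635389],
       [  0.        ,   0.        ,   1.        ]]), 'R': array([[-0.5797072 ,  0.81473089, -0.01237486],
       [ 0.53192966,  0.36689321, -0.76317771],
       [-0.6172442 , -0.44900216, -0.64607016]]), 't': array([ 273.80701387, -237.60253472, 1286.2860191 ])}
0.1 85.30708344915648 [[-9.49936316e-01  3.12442175e-01 -9.39645293e-04]
 [ 3.12443431e-01  9.49934561e-01 -1.85263022e-03]
 [ 3.13761721e-04 -2.05346673e-03 -9.99997842e-01]] 25.0
```

View pics/top0.png

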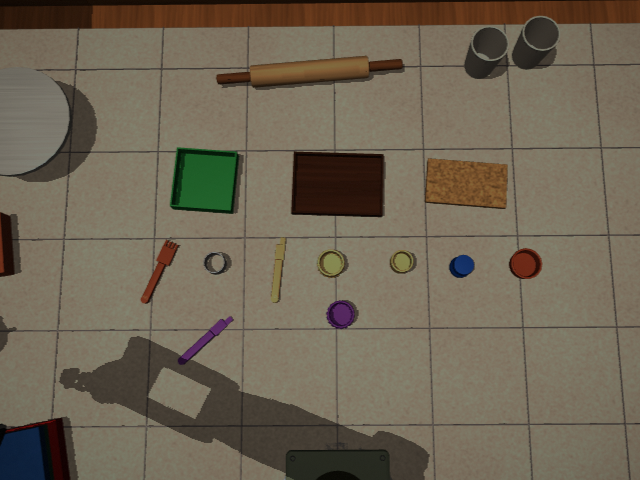

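View pics/scene0.png

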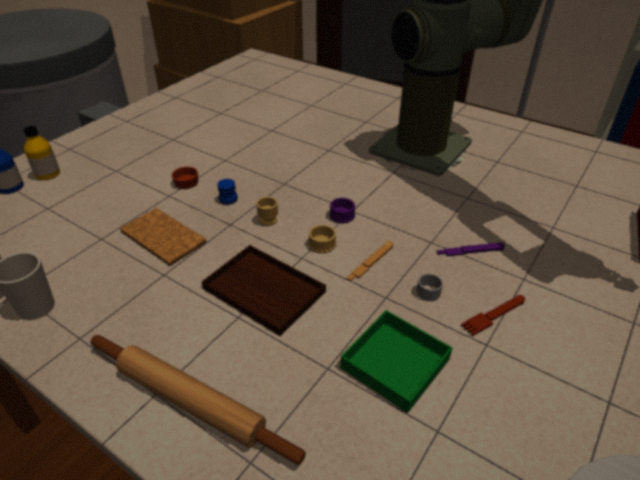

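Top view:
- **Knife:** pale one at (279,270); the look-alike is the purple knife at (206,341).
- **Comb:** reddish-brown, at (160,271).
- **Bowl:** cream one at (331,263); the purple one at (341,314) and the red bowl at (525,264) could be mistaken for it.
- **Egg cup:** at (402,262); the blue glaze pot at (462,265) stands nearby.
- **Cutter:** steel ring at (216,262).
- **Targets:** tub (205,181), tray (338,184), cork board (467,183).

Next I'll check this in a close crop and measure.

```bash
cat > h.py <<'E'
import cv2,numpy as np
from plant import ctrl,sensors,optics
def world(n,d):
    c=optics.camera_params(n);K=c['mtx'];v,u=np.mgrid[0:480,0:640]
    X=np.stack([(u-K[0,2])/K[0,0]*d,(v-K[1,2])/K[1,1]*d,d],-1)
    return (X-c['t'])@c['R']   # R^T (X-t)
def onplane(n,u,v,z):
    c=optics.camera_params(n);r=c['R'].T@np.linalg.inv(c['mtx'])@[u,v,1];o=-c['R'].T@c['t']
    return o+r*(z-o[2])/r[2]
def rot(a): # jaw (y) axis at angle a in xy, tool down
    y=np.array([np.cos(a),np.sin(a),0]);z=np.array([0,0,-1.]);return np.stack([np.cross(y,z),y,z],1)
E
python3 - <<'E'
from h import *
f=np.load('top0.npz');p,d=f['p'],f['d'];W=world('top',d)
print('table z',np.median(W[215:235,100:500,2]), np.nanstd(W[215:235,100:500,2]))
cv2.imwrite('pics/crop0.png',cv2.resize(p[140:370,130:560,::-1],None,fx=1.85,fy=1.85,interpolation=cv2.INTER_CUBIC))
def comps(n,W,p,zm,reg):
    m=((W[...,2]>zm)).astype(np.uint8);mm=np.zeros_like(m);x0,x1,y0,y1=reg;mm[y0:y1,x0:x1]=m[y0:y1,x0:x1]
    k,l,s,c=cv2.connectedComponentsWithStats(mm)
    for i in range(1,k):
        if s[i,4]<40: continue
        P=W[l==i];r=cv2.minAreaRect(P[:,:2].astype(np.float32))
        print(n,np.round(c[i]),s[i,4],'z',np.round(np.percentile(P[:,2],[10,50,95]),1),'rect',np.round(r[0],1),np.round(r[1],1),round(r[2],1),'mean',np.round(P.mean(0),1),'rgb',p[l==i].mean(0).astype(int))
comps('top',W,p,5,(130,560,140,370))
f=np.load('scene0.npz');W=world('scene',f['d']);comps('scene',W,f['p'],5,(100,560,160,410))
E
```

```text
table z 0.5100690971542613 68.88332884437476
top [204. 179.] 1197 z [ 6.5 21.4 32.5] rect [471.9 188.8] [485.9 163.7] 25.7 mean [614.7 257.5  24. ] rgb [16 51 21]
top [339. 184.] 2556 z [ 5.4  7.3 20.7] rect [481.7  -2.7] [184.1 387.2] 87.8 mean [604.   -9.1  19.6] rgb [36 18  9]
top [466. 183.] 3598 z [ 9.5 12.5 16.5] rect [ 507.7 -135.8] [170.3 498. ] 37.6 mean [ 603.8 -262.    17. ] rgb [115  79  42]
top [159. 270.] 611 z [ 6.1  9.  13.4] rect [394.9 178.8] [377.8 130.4] 76.9 mean [435.3 342.7  14.8] rgb [98 43 25]
top [277. 274.] 435 z [ 6.4  9.7 13.8] rect [376.4  86.9] [223.7  68.6] 24.2 mean [426.8 111.9  15. ] rgb [124 110  65]
top [331. 263.] 553 z [ 5.8  9.3 32.6] rect [384.4  -1.1] [186.   52.2] 9.2 mean [445.9   7.9  17.7] rgb [111 106  62]
top [526. 263.] 715 z [ 6.  10.8 28.5] rect [ 359.1 -199.8] [ 58.3 438.3] 26.2 mean [ 441.9 -368.7   19.8] rgb [88 34 20]
top [215. 263.] 196 z [ 7.8 23.2 30.8] rect [382.5 125.3] [295.3  41.1] 58.8 mean [446.5 230.3  32.3] rgb [63 61 57]
top [401. 261.] 444 z [23.1 28.  48.6] rect [383.7 -61. ] [ 41.5 233.6] 43.3 mean [ 444.6 -125.8  
[... 1367 characters left out ...]
 328 z [ 5.8  8.7 11.1] rect [672.9 326.3] [839.7  90.1] 9.7 mean [301.2 266.6  16.2] rgb [56 21 61]
scene [263. 288.] 1804 z [ 6.7 14.2 18.8] rect [768.4 205.4] [753.1 205.3] 52.5 mean [613.2   0.7  17.8] rgb [26 13  8]
scene [429. 286.] 490 z [ 7.4 18.1 27.8] rect [755.9 324.9] [686.1  41.5] 16.4 mean [453.3 236.1  21.6] rgb [52 46 43]
scene [493. 313.] 644 z [ 5.7  8.  10.9] rect [727.8 371.4] [712.4  76. ] 5.2 mean [441.5 347.   13. ] rgb [86 29 12]
scene [395. 358.] 2616 z [ 8.3 20.7 30.3] rect [817.9 305.2] [569.8 149.9] 12.8 mean [619.  259.6  23.2] rgb [10 41 14]
scene [166. 379.] 3908 z [27.6 39.7 44. ] rect [901.7 179.1] [617.8 140.7] 68.8 mean [848.5  19.2  40.3] rgb [109  72  38]
```

View pics/crop0.png

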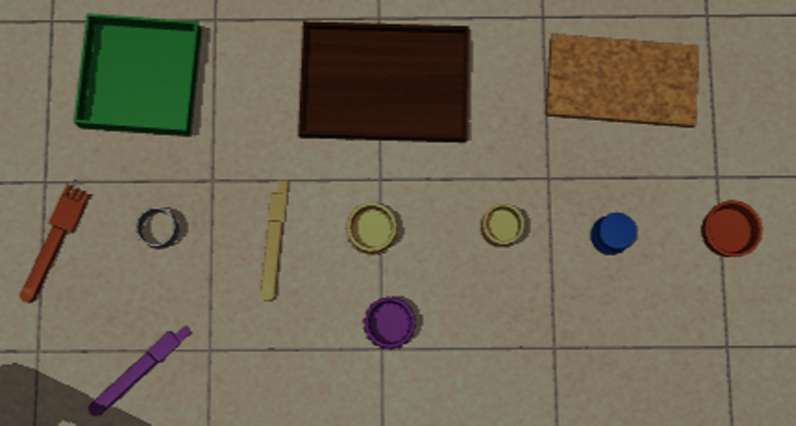

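```bash
cat >> h.py <<'E'
def cloud(n,p,d,c,rad,z0,z1):
    W=world(n,d);m=(d>300)&(np.hypot(W[...,0]-c[0],W[...,1]-c[1])<rad)&(W[...,2]>z0)&(W[...,2]<z1)
    return W[m],p[m]
def circ(P,r):
    from scipy.optimize import least_squares
    f=lambda q:np.hypot(P[:,0]-q[0],P[:,1]-q[1])-r
    s=least_squares(f,P[:,:2].mean(0),loss='soft_l1',f_scale=1.5);return s.x,np.sqrt(np.mean(s.fun**2))
def circle_of(n,p,d,c,rad,z0,z1,r):
    P,_=cloud(n,p,d,c,rad,z0,z1);return circ(P,r)+(len(P),)
def rect_of(n,p,d,c,rad,z0,z1):
    P,_=cloud(n,p,d,c,rad,z0,z1);return cv2.minAreaRect(P[:,:2].astype(np.float32)),len(P)
E
python3 - <<'E'
from h import *
F={n:np.load(n+'0.npz') for n in('top','scene')}
F={n:(f['p'],f['d']) for n,f in F.items()}
for n,(p,d) in F.items():
    W=world(n,d)
    for k,c,z0,z1,r in [('bowl',(448,10),22,40,24.5),('egg',(448,-122),40,55,20),('cutter',(450,233),22,40,19.8),('glaze',(443,-233),36,60,15),('red',(443,-366),20,40,28),('purple',(349,-8),22,40,24.5)]:
        print(n,k,circle_of(n,p,d,c,45,z0,z1,r))
    for k,c,z0,z1,r in [('tray',(610,-5),10,30,115),('cork',(609,-258),7,25,105),('tub',(615,258),15,45,95),('knife',(437,116),4,20,72),('comb',(440,345),4,20,75)]:
        R,m=rect_of(n,p,d,c,r,z0,z1);P,_=cloud(n,p,d,c,r,z0,z1)
        cc=P[:,:2].mean(0);u,s,v=np.linalg.svd(P[:,:2]-cc,full_matrices=False);print(n,k,np.round(R[0],1),np.round(R[1],1),round(R[2],1),m,'pca',np.degrees(np.arctan2(v[0,1],v[0,0])),cc)
E
```

```text
top bowl (array([445.31499143,   8.14398251]), np.float64(1.5134132949086978), 183)
top egg (array([ 445.49311694, -126.39355737]), np.float64(1.2461303039812992), 141)
top cutter (array([447.89262471, 233.00969474]), np.float64(0.9501854745953923), 101)
top glaze (array([ 437.24655433, -242.41661301]), np.float64(4.966790155572782), 332)
top red (array([ 441.194439  , -366.88676363]), np.float64(1.6377168270815317), 247)
top purple (array([346.87581971,  -9.59656139]), np.float64(1.4570454322317852), 177)
top tray [606.2  -6.8] [180.5 127.4] 87.5 850 pca -89.34528161678944 [606.95733993  -7.61147426]
top cork [ 604.3 -263.1] [175.9 152.8] 68.7 3538 pca 84.85068120191326 [ 605.12976402 -263.42224006]
top tub [614.2 257.7] [122.  122.1] 85.4 777 pca 158.45090354417337 [615.97634033 259.60096141]
top knife [438.4 115.5] [141.4 132.5] 76.2 695 pca 178.2572816690468 [432.26490135 113.11668912]
top comb [438.2 346.2] [147.1 137.3] 25.8 861 pca 156.62392329662967 [438.21133907 344.04594836]
scene bowl (array([447.01951439,   9.63781101]), np.float64(1.6758169980380766), 232)
scene egg (arr
[... 223 characters left out ...]
4.540265614520355), 187)
scene red (array([ 442.96502549, -365.86994864]), np.float64(1.7291943210686402), 167)
scene purple (array([348.48163378,  -8.42224581]), np.float64(1.8684093856178563), 212)
scene tray [606.6  -5.6] [183.5 128.9] 87.4 1280 pca 85.79318188600236 [609.74071563  -1.89933266]
scene cork [ 607.2 -262. ] [164.5  91.1] 85.1 2428 pca 84.82366400093795 [ 609.60282712 -257.45804117]
scene tub [613.5 258.4] [121.4 123.3] 85.5 1791 pca 1.4040821682392663 [616.80200363 259.10962693]
scene knife [437.3 113.1] [ 19.1 131.1] 83.5 397 pca -6.510650666257962 [433.26316368 113.89364729]
scene comb [432.6 347.2] [ 28.4 130.7] 66.9 728 pca -23.535992516467417 [440.24559647 344.95978862]
```

The crop confirms the choices, and the two cameras agree to about 1.5 mm. I'll refine the tools and the board.

```bash
cat >> h.py <<'E'
def blob_rect(n,p,d,c,rad,z0,z1,tall):
    """largest connected blob near c: pixels re-projected on plane z=tall"""
    W=world(n,d);m=((d>300)&(np.hypot(W[...,0]-c[0],W[...,1]-c[1])<rad)&(W[...,2]>z0)&(W[...,2]<z1)).astype(np.uint8)
    m=cv2.morphologyEx(m,cv2.MORPH_OPEN,np.ones((2,2),np.uint8)) if tall>8 or True else m
    k,l,s,_=cv2.connectedComponentsWithStats(m);i=1+np.argmax(s[1:,4])
    v,u=np.nonzero(l==i);P=np.array([onplane(n,a,b,tall)[:2] for a,b in zip(u,v)],np.float32)
    return cv2.minAreaRect(P),len(P)
E
python3 - <<'E'
from h import *
for n in('top','scene'):
    f=np.load(n+'0.npz');p,d=f['p'],f['d']
    for k,c,z0,z1,r,t in [('knife',(437,114),4.5,16,80,8),('comb',(435,346),4.5,16,80,8),('cork',(606,-262),8,25,105,12),('tray',(606,-6),3,30,120,18),('tub',(614,258),3,45,105,30)]:
        R,m=blob_rect(n,p,d,c,r,z0,z1,t);print(n,k,np.round(R[0],1),np.round(R[1],1),round(R[2],1),m)
for a in(0,np.pi/2,-np.pi/2):
  for P in [(446,9,35),(607,-262,50),(437,114,28),(606,-6,30),(448,234,30),(614,258,34)]:
    q=ctrl.solve_ik(np.array(P,float),rot(a));print(round(a,2),P,None if q is None else np.round(q,2))
E
```

```text
top knife [425.1 111.2] [ 17.6 111.4] 83.2 410
top comb [425.4 345. ] [ 27.7 120.2] 67.6 554Traceback (most recent call last):
  File "<stdin>", line 5, in <module>
  File "h.py", line 28, in blob_rect
    v,u=np.nonzero(l==i);P=np.array([onplane(n,a,b,tall)[:2] for a,b in zip(u,v)],np.float32)
                                     ~~~~~~~^^^^^^^^^^^^
  File "h.py", line 8, in onplane
    c=optics.camera_params(n);r=c['R'].T@np.linalg.inv(c['mtx'])@[u,v,1];o=-c['R'].T@c['t']
ValueError: time passes only in moves, steps and waits
```

```bash
sed -i 's/^from plant.*/&\nCP={n:optics.camera_params(n) for n in ("top","scene")}/; s/c=optics.camera_params(n)/c=CP[n]/' h.py
python3 - <<'E'
from h import *
def crect(n,p,lo,hi,box,tall):
    x0,x1,y0,y1=box;h=cv2.cvtColor(p,cv2.COLOR_RGB2HSV);m=np.zeros((480,640),np.uint8);m[y0:y1,x0:x1]=cv2.inRange(h,lo,hi)[y0:y1,x0:x1]
    k,l,s,_=cv2.connectedComponentsWithStats(m);i=1+np.argmax(s[1:,4]);v,u=np.nonzero(l==i)
    P=np.array([onplane(n,a,b,tall)[:2] for a,b in zip(u,v)],np.float32);return cv2.minAreaRect(P),len(P)
for n,B in(('top',dict(knife=(262,295,230,308),comb=(130,190,230,310),cork=(415,520,150,215))),('scene',dict(knife=(340,400,235,285),comb=(455,530,285,340),cork=(110,215,200,270)))):
    f=np.load(n+'0.npz');p,d=f['p'],f['d']
    for k in B:
        x0,x1,y0,y1=B[k]
        h=cv2.cvtColor(p,cv2.COLOR_RGB2HSV)
        lo=(0,105 if n=='top' else 120,40) 
        R,m=crect(n,p,lo,(35,255,255),B[k],12 if k=='cork' else 7);print(n,k,np.round(R[0],1),np.round(R[1],1),round(R[2],1),m, h[y0+2,x0+2])
    for k,c,z0,z1,r,t in [('tray',(606,-6),3,30,120,18),('tub',(614,258),3,45,105,30)]:
        R,m=blob_rect(n,p,d,c,r,z0,z1,t);print(n,k,np.round(R[0],1),np.round(R[1],1),round(R[2],1),m)
for a in(0,np.pi/2,-np.pi/2):
  for P in [(446,9,35),(607,-262,50),(437,114,28),(606,-6,30),(448,234,30),(614,258,34)]:
    q=ctrl.solve_ik(np.array(P,float),rot(a));print(round(a,2),P,None if q is None else np.round(q,2))
E
```

```text
top knife [435.9 112.6] [ 17.3 129. ] 83.2 494 [ 17  61 133]
top comb [432.1 346.7] [ 28.4 129.5] 67.1 650 [ 24  47 129]
top cork [ 605.2 -262.6] [160.5  91.6] 84.7 3583 [ 22  50 132]
top tray [603.1  -8.8] [182.7 130.1] 87.4 3683
top tub [610.  252.1] [127.  127.9] 85.1 1440
scene knife [435.8 113.7] [ 19.9 136.5] 85.4 463 [ 15  73 143]
scene comb [432.7 350. ] [ 29.5 135.8] 64.9 792 [ 17  71 137]
scene cork [ 608.9 -257.8] [169.2  93.4] 84.7 2558 [ 15  76 138]
scene tray [612.2   1.7] [188.3 134.1] 87.9 2955
scene tub [623.1 263.3] [126.1 135.7] 85.3 2780
0 (446, 9, 35) [-0.17  0.26  2.01 -0.    0.86 -0.17]
0 (607, -262, 50) [-0.54  0.6   1.45 -0.    1.08 -0.54]
0 (437, 114, 28) [ 0.06  0.29  2.   -0.    0.85  0.06]
0 (606, -6, 30) [-0.15  0.54  1.61 -0.    0.99 -0.15]
0 (448, 234, 30) [ 0.31  0.37  1.87 -0.    0.9   0.31]
0 (614, 258, 34) [ 0.27  0.63  1.44 -0.    1.06  0.27]
1.57 (446, 9, 35) [-0.17  0.26  2.01 -0.    0.86 -1.75]
1.57 (607, -262, 50) [-0.54  0.6   1.45 -0.    1.08 -2.11]
1.57 (437, 114, 28) [ 0.06  0.29  2.   -0.    0.85 -1.51]
1.57 (606, -6, 30) [-0.15  0.54  1.61 -0.    0.99 -1.72]
1.57 (448, 234, 30) [ 0.31  0.37  1.87 -0.    0.9  -1.26]
1.57 (614, 258, 34) [ 0.27  0.63  1.44 -0.    1.06 -1.3 ]
-1.57 (446, 9, 35) [-0.17  0.26  2.01 -0.    0.86  1.4 ]
-1.57 (607, -262, 50) [-0.54  0.6   1.45 -0.    1.08  1.03]
-1.57 (437, 114, 28) [ 0.06  0.29  2.   -0.    0.85  1.63]
-1.57 (606, -6, 30) [-0.15  0.54  1.61 -0.    0.99  1.42]
-1.57 (448, 234, 30) [ 0.31  0.37  1.87 -0.    0.9   1.88]
-1.57 (614, 258, 34) [ 0.27  0.63  1.44 -0.    1.06  1.84]
```

```bash
cat >> h.py <<'E'
def ex(th): t=np.radians(th);return np.array([np.cos(t),np.sin(t)])
def ey(th): t=np.radians(th);return np.array([-np.sin(t),np.cos(t)])
TRAY=(np.array([606.4,-6.2]),-2.5);CORK=(np.array([606.5,-262.2]),-5.2);TUB=(np.array([613.9,258.]),-4.6)
def say(k):
    s=sensors.read_state();print(k,'t',round(s['t'],1),'w',round(s['grip_width'],1),'F',np.round(s['force'],1),'pos',np.round(s['eef_pos'],1),flush=True)
def pick(xy,a,z,open_,force,hi=130):
    R=rot(np.radians(a));ctrl.gripper_to(open_)
    ctrl.move_ptp(np.array([*xy,hi]),R);
    hit=ctrl.move_l(np.array([*xy,z]),vel=120,threshold=8);say('down hit=%s'%hit)
    ctrl.gripper_to(5,force);say('grip')
    ctrl.move_l(np.array([*xy,hi]),vel=150);say('lift')
def place(xy,a,z,open_,hi=130):
    R=rot(np.radians(a));ctrl.move_ptp(np.array([*xy,hi]),R);say('over')
    ctrl.move_l(np.array([*xy,z+15]),vel=120)
    ctrl.move_l(np.array([*xy,z+1.5]),vel=40,threshold=6)
    hit=ctrl.move_l(np.array([*xy,z-1.5]),vel=12,threshold=2.5);say('set hit=%s'%hit)
    ctrl.gripper_to(open_);ctrl.move_l(np.array([*xy,hi]),vel=150);say('up')
def snap(tag):
    for n in('top','scene'):
        p,d=optics.grab_frame(n);np.savez(f'{n}{tag}.npz',p=p,d=d);cv2.imwrite(f'pics/{n}{tag}.png',p[:,:,::-1])
E
python3 - <<'E'
from h import *
pick((436.3,113.3),-96.6,28,40,30)
snap(1)
print(ctrl.tcp_to_tips)
c,th=TRAY
place(c-25*ex(th),th,32,27)
E
```

```text
down hit=False t 3.5 w 40.0 F [ 0.5  0.3 -0.3] pos [437.  113.4  28.6]
grip t 3.8 w 13.8 F [0.  0.8 5.7] pos [437.3 113.4  29. ]
lift t 4.7 w 13.9 F [-0.8 -0.4 -0.2] pos [435.3 113.2 129. ]
25.0
over t 6.4 w 13.5 F [-0.3 -0.8 -0.9] pos [581.   -4.8 129.6]
set hit=True t 7.9 w 13.9 F [-0.4  0.1  3.9] pos [581.4  -5.1  33. ]
up t 9.0 w 27.0 F [ 0.   0.2 -0.3] pos [580.6  -5.  129.1]
```

```bash
python3 - <<'E'
from h import *
pick((432.4,347),-113,29,42,30)
c,th=TRAY
place(c+25*ex(th),th,33,27)
ctrl.move_ptp(np.array([450,60,200.]),rot(0))
snap(2)
p=np.load('top2.npz')['p'];cv2.imwrite('pics/crop2.png',cv2.resize(p[140:370,130:560,::-1],None,fx=1.85,fy=1.85,interpolation=cv2.INTER_CUBIC))
E
```

```text
down hit=False t 12.5 w 41.8 F [-0.1 -0.9 -0.5] pos [433.1 347.4  29.8]
grip t 12.9 w 13.6 F [-0.6 -0.4  4.5] pos [433.2 347.5  30.1]
lift t 13.7 w 13.7 F [ 0.1 -0.7 -1. ] pos [431.6 346.5 128.9]
over t 15.9 w 13.7 F [-0.2  0.3 -0.4] pos [631.2  -6.8 129.7]
set hit=True t 17.4 w 13.4 F [-1.3 -0.2  3.9] pos [631.4  -7.3  34.1]
up t 18.5 w 27.0 F [ 0.3  0.1 -0.3] pos [630.5  -7.2 129. ]
```

View pics/crop2.png

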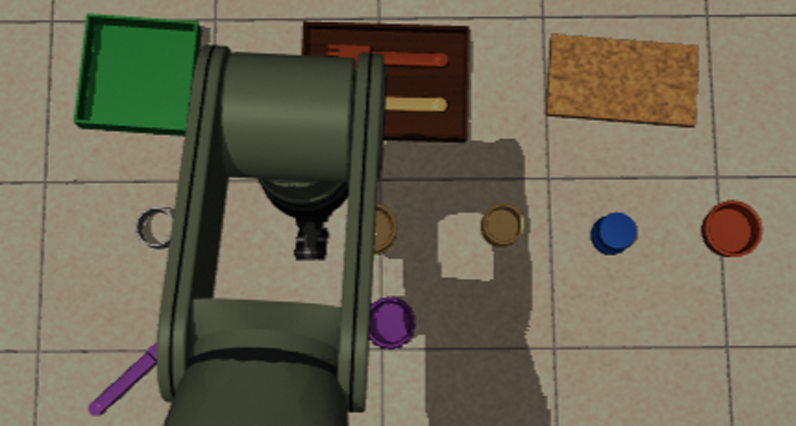

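View pics/scene2.png

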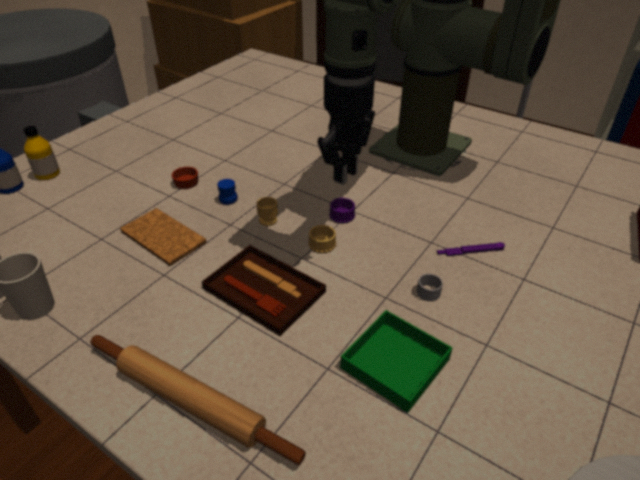

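The knife (scene 272,278) and comb (scene 255,295) lie flat and parallel in the tray. Next, the pots.

```bash
python3 - <<'E'
from h import *
c,th=CORK
pick((446.2,8.9),-50,33,70,30)
s=sensors.read_state();print(s['grip_width'])
place(c+38*ey(th),th,33+12+.8,62)
snap(3)
E
```

```text
down hit=False t 21.6 w 70.1 F [ 0.7 -0.3  0. ] pos [447.    8.9  33.7]
grip t 21.9 w 51.6 F [-1.9  0.9  5.3] pos [447.2   8.8  34.2]
lift t 22.7 w 51.8 F [ 0.3 -0.  -1.2] pos [445.4   9.  129.3]
51.81754525465273
over t 23.8 w 51.7 F [-0.4  0.2 -1. ] pos [ 609.  -223.2  128.6]
set hit=True t 25.2 w 51.7 F [-0.2  0.9  5.2] pos [ 610.2 -224.5   46.4]
up t 26.2 w 62.2 F [-0.2 -0.1 -0. ] pos [ 609.3 -224.   129.2]
```

View pics/scene3.png

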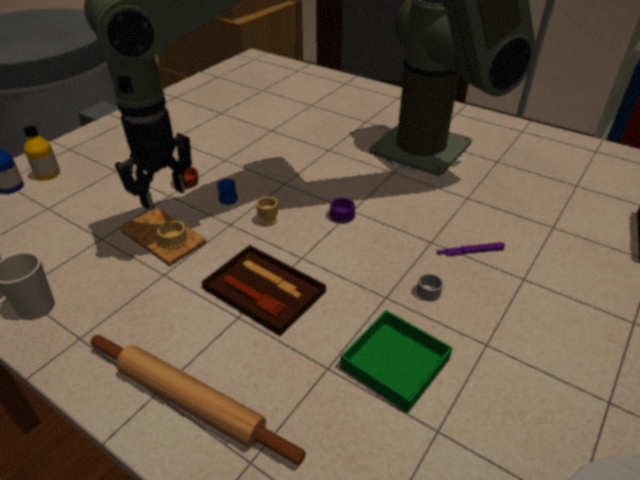

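The bowl is upright on the board's near end (172,235). Next are the egg cup and the cutter.

```bash
python3 - <<'E'
from h import *
c,th=CORK
pick((446.2,-125.8),-50,40,65,30)
w=sensors.read_state()['grip_width']
assert 38<w<48,w
place(c-40*ey(th),th,40+12+.8,54)
c,th=TUB
pick((448.2,233.7),-30,31,62,30)
w=sensors.read_state()['grip_width']
assert 38<w<46,w
place(c,th,31+3+.8,52)
ctrl.set_joints([1.103, 0.207, 1.542, -0, 1.393, -0.15])
snap(4)
p=np.load('top4.npz')['p'];cv2.imwrite('pics/crop4.png',cv2.resize(p[140:370,130:560,::-1],None,fx=1.85,fy=1.85,interpolation=cv2.INTER_CUBIC))
E
```

```text
down hit=False t 28.2 w 65.1 F [ 0.3 -0.   0.8] pos [ 447.  -126.3   40.5]
grip t 28.5 w 41.7 F [-0.4 -0.4  4.3] pos [ 447.2 -126.3   41.1]
lift t 29.3 w 41.9 F [-0.4  0.3  0.2] pos [ 445.4 -125.4  129.1]
over t 30.2 w 41.6 F [-0.2  0.6 -0.6] pos [ 601.7 -300.9  128.2]
set hit=True t 31.6 w 42.2 F [-0.7 -0.2  4.1] pos [ 603.2 -302.3   53.2]
up t 32.5 w 54.2 F [-0.7  0.3 -0.4] pos [ 602.4 -301.7  129.3]
down hit=False t 35.8 w 62.0 F [0.2 0.6 0.4] pos [449.  233.9  31.6]
grip t 36.1 w 41.7 F [-0.4 -1.5  6.3] pos [449.2 234.   32.3]
lift t 36.9 w 41.6 F [ 0.2  0.3 -1.1] pos [447.3 233.4 129.1]
over t 37.6 w 41.5 F [-0.9  0.9  0.2] pos [612.  257.6 127.8]
set hit=True t 39.1 w 41.5 F [-0.4  0.4  4.6] pos [614.1 258.1  35.3]
up t 40.2 w 52.0 F [-0.5 -0.4 -0.1] pos [613.1 257.8 129. ]
```

View pics/crop4.png

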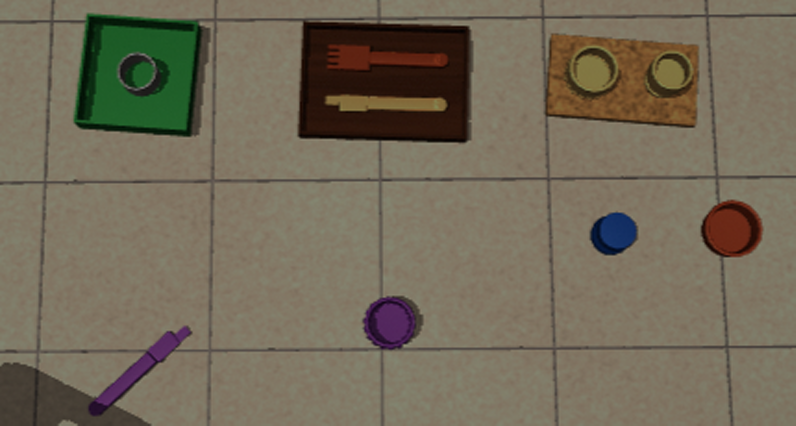

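View pics/scene4.png

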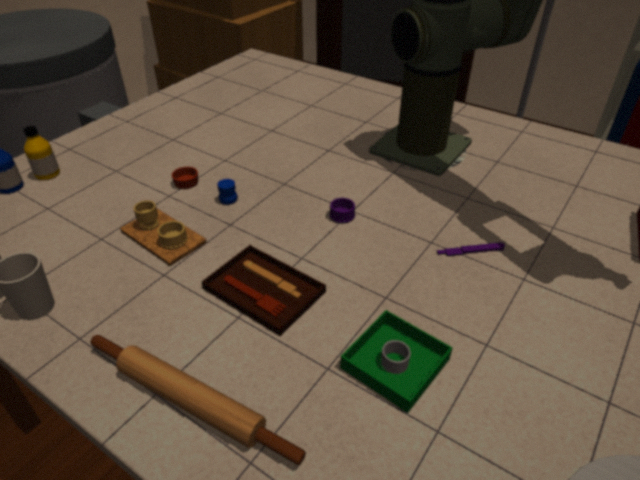

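Crop: the cutter is in the tub (139,73), both tools are in the tray (388,57 / 388,103) and both pots are on the cork (593,70 / 670,73). One numeric check before I hand in.

```bash
python3 - <<'E'
from h import *
for n in('top','scene'):
    f=np.load(n+'4.npz');p,d=f['p'],f['d']
    for k,c,z0,z1,r,(b,th) in [('bowl',(610,-224.4),36,50,24.5,CORK),('egg',(603,-302),52,66,20,CORK),('cutter',(614,258),25,40,19.8,TUB),('red',(442,-366),20,40,28,CORK)]:
        q,e,m=circle_of(n,p,d,c,33,z0,z1,r);P,_=cloud(n,p,d,c,33,z0,z1);print(n,k,np.round(q,1),'rms',round(e,1),'top z',np.round(np.percentile(P[:,2],90),1),'local',np.round([(q-b)@ex(th),(q-b)@ey(th)],1))
    c,th=TRAY;W=world(n,d);o=W[...,:2]-c;lx=o@ex(th);ly=o@ey(th)
    for k,x in(('knife',-25),('comb',25)):
        print(n,k,'z along',[np.round(np.median(W[(d>300)&(abs(lx-x)<5)&(abs(ly-y)<6)][:,2]),1) for y in(-50,-25,0,15,40,52)])
E
```

```text
top bowl [ 609.6 -226.3] rms 1.5 top z 45.2 local [-0.2 36.1]
top egg [ 602.7 -303.8] rms 1.4 top z 60.8 local [ -0.  -41.8]
top cutter [614.  256.1] rms 1.1 top z 33.3 local [ 0.3 -1.9]
top red [ 441.2 -367. ] rms 1.6 top z 28.6 local [-155.1 -119.4]
top knife z along [np.float64(13.6), np.float64(14.4), np.float64(14.7), np.float64(12.6), np.float64(10.2), np.float64(7.5)]
top comb z along [np.float64(14.1), np.float64(13.8), np.float64(15.0), np.float64(14.6), np.float64(11.2), np.float64(8.9)]
scene bowl [ 611.3 -224.6] rms 1.7 top z 42.4 local [ 1.4 37.9]
scene egg [ 604.4 -302.2] rms 1.4 top z 58.2 local [  1.5 -40.1]
scene cutter [614.8 258. ] rms 1.0 top z 31.3 local [0.9 0.1]
scene red [ 443.  -366.1] rms 1.9 top z 26.4 local [-153.4 -118.2]
scene knife z along [np.float64(13.5), np.float64(13.2), np.float64(13.4), np.float64(12.6), np.float64(9.6), np.float64(7.4)]
scene comb z along [np.float64(13.2), np.float64(13.6), np.float64(13.2), np.float64(12.7), np.float64(10.3), np.float64(9.1)]
```

All flat, upright and well within bounds.

```bash
python3 -c "
from plant import ctrl
ctrl.finish_job()"
```

```text
the job is handed in; nothing more can be done
```

I handed the job in with everything placed, after about 42 s of the 128 s allowed. I worked in the order asked: knife, comb, bowl, egg cup, then cutter. Each was lowered until light contact (4–5 N read) and then released.

- **Tools:** the knife and comb lie side by side along the tray's length. Their heights of about 13–15 mm on the handles match lying flat on the tray floor.
- **Pots:** the bowl and egg cup stand upright on the cork board, within about 2 mm of its midline. They are about 37 mm and 41 mm either side of its middle, so both are wholly on it.
- **Cutter:** it stands flat in the middle of the tub, with its rim about 31–33 mm up.
- **Left alone:** the red bowl measured within 0.3 mm of where it started. The glaze pot and the purple look-alikes show no change in the pictures, which is all I checked for them.

No check failed. The two cameras differed by 1–3 mm, close to the stated 2 mm calibration error.

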